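# Set up the pour-over stand: carafe under, cone down, filter in

## Task

Get the pour-over stand ready to brew. Slide the hourglass carafe along the worktop, without lifting it or tipping it over, under the raised dripper, and press the dripper down gently until its cone is fully home and centred in the carafe's mouth. Take the steel cone filter out of the mug by its bail and leave it sitting level in the dripper; the mug stays standing and the other things stay where they are.

Things in the scene. Friction and masses are not known exactly. Their poses are not given: they have to be found in the camera images.
- stand: fixed pour-over stand. Origin on the worktop right below the dripper's axis, where the carafe's centre belongs; +x points to the column, z up. Dark steel foot 13 mm thick spans x 85 to 215, y -75 to 75 mm; steel column 16 mm thick at x = 145 mm, 248 mm high. A hub 38 mm wide on it carries a level bar 20 mm wide along own x, with a ring that holds a white cone (the dripper) on the axis
- dripper (a joint): slide of dripper, bar and hub together down the column, in m: 0 = at the top, grows downward, start 0 to 0.012, end stop 0.085. It stays where it is left (friction: about 3 N of push moves it down, 8 N up). Fully home in the carafe it reads 0.067
- dripper_outlet (a point): centre of the dripper's lower opening, on the stand's axis. White ceramic cone, open at top and bottom, 60 degrees full angle, wall 4 mm: outer radius 14 mm here, 52 mm at the rim 66 mm higher. 108 to 120 mm above the worktop at the start; fully home it is 53 mm above the worktop, 35 mm below the carafe's rim. The raised cone overhangs the carafe's place: a hand that pushes it there must lean back
- press_plate (a point): centre of the top of a round wooden thumb plate, 34 mm across, on the bar between dripper and column: 84 mm from the dripper's axis, 61 mm from the column, 60 mm above dripper_outlet. Press straight down on it with closed fingers to lower the dripper
- carafe: loose hourglass glass carafe, wooden collar on its neck, no handle, 88 mm high, 0.27 to 0.53 kg, slides easily. Origin at the centre of its underside, z up. 112 mm wide from 4 to 22 mm up (too wide to grasp), narrows to 54 mm at 64 mm up, flares to 77 mm at the rim with the dripper's taper inside. If it stands up to 10 mm off centre, the cone centres it on its way down
- carafe_mouth (a point): centre of the carafe's rim, 88 mm above its underside; mouth 69 mm wide inside
- filter: loose steel cone filter, dark rim, black bail handle over the top, 0.07 kg. Origin at the centre of its flat bottom (24 mm wide), z up; rim 90 mm wide, 56 mm above the origin. Bail: round bar 9 mm thick along own y, level from y = -18 to 18 mm. It starts with its origin 67 mm above the underside of the mug; seated in the dripper, 5 mm above dripper_outlet
- filter_bail (a point): middle of the bail's bar, 90 mm above the filter's origin: the place to pinch it from above, across own x
- jar: loose food jar with a red lid, 58 x 62 mm, 86 mm high, a bystander near the mug; origin at the centre of its underside
- red_can: loose red and white can, 64 mm wide, 119 mm high, a bystander at the back; origin at the centre of its underside
- mug: loose green and white mug, 78 mm wide, 101 mm high, open at the top; the filter stands point down in it. Origin at the height of its underside; the round body's axis is 19 mm from the origin along own +y, the handle points to own -y (out to 58 mm)
Things that resemble listed ones, but are neither listed nor needed, are in the scene too. Leave any blue look-alike of the filter alone.

How it is judged:
By the outcome, as a careful person would: the job done as asked, in the order asked, and still so for the second after the job is handed in, with the robot touching nothing.
It also fails if it takes over 72 s, if anything falls off the work surface, if the arm or the gripper's body presses on something with over 40 N, if the wrist force passes 120 N, or if a joint passes its speed limit or range.

## Robot

A 6-joint arm with a two-finger parallel gripper is mounted at the origin on a cart in front of the work surface, level with it; the furniture and walls round the work are solid. World frame = base frame: x ahead of the robot, y to its left, z up, the work surface at z = 0. Lengths are in m, angles in degrees, forces in N, time in s.
With the tool pointing down it reaches from about 0.3 to 0.775 m from the base axis. Payload 14.6 kg.
Tool frame: the origin (TCP) lies midway between the tips of the shut fingers; the grasp point (between the pads) lies 19 mm behind it (env.grasp_offset is the z of the grasp point in the tool frame, in m); z points along the fingers, y is the line along which they close (so a half turn about z gives the same grasp; the last joint's range is limited). The gripper opens to 94 mm and grips with 3 to 60 N. Pads are 16 mm wide; open, the fingers measure 119 mm over their backs; the gripper's body (75 mm by 177 mm) begins 78 mm behind the grasp point.
Start: joints at [60.413, 17.183, 87.147, -0, 75.671, -3.816], TCP at [0.239, 0.495, 0.205] pointing down, gripper open.
Joint ranges: [-173.82, 173.82], [-45.26, 126.66], [13.44, 144.39], [-59.66, 239.66], [0, 175.72], [-146.38, 146.38]. Speed limits (degrees/s): [127.2, 127.2, 147.25, 180, 180, 180].

## Interface

Orientations are given as a 3x3 rotation matrix whose columns are the frame's x, y, z axes.
In Python, from cell import monitor, get_image, ticket, env gives the robot as it stands.
- The arm moves only by the tool send_rows, never from a script. Its argument "targets" is a list of rows, each a list of 2 entries, a list of its own where there are three numbers: the shift along the tool's x, y, z in mm, then the turn, a rotation vector about the tool's x, y, z in rad. A call has 1 to 12 rows; each row is the pose to reach, as a shift and turn from the pose commanded when the call began, along the tool's axes at that moment; what a row does not reach only later rows make up. A row lasts 1/10 s, in which the tool goes at most 50 mm and 8.59 degrees, less where a joint would pass 70% of its speed; a pose out of reach is approached as far as the arm can. A call with a gripper value outside its range is refused whole. "claw" is the finger opening in mm, from 0 to 94, set as the call begins (left out, the last holds). The fingers move at their own pace and stop on an object; "squeeze" is the grip in N (left out, the last holds). Time passes only in rows, so rows that repeat a pose let the fingers close. It gives the time, the measured TCP pose, the force, the opening and the grip force at its end, in the units of the state.
- monitor.state(): the state, without advancing time (a new reading comes with each control period).
- get_image(name): name is "side" or "top" or "wrist"; returns a dict with "img" (400x640x3 uint8, red, green, blue), "z_map" (400x640 float32, m along the optical axis (not along the pixel's ray), 0 where there is no reading), "camera_matrix" (3x3 intrinsics, pixels), "camera_from_world" (4x4, takes a point from world to camera coordinates). Camera axes: x right, y down, z forward; pixel columns grow to the right and rows downward; lengths in m; the calibration is good to about 2 mm. A picture is of the moment at which its call begins.
- ticket.job_done(): hands the job in; it is judged then, once.
The state is a dict: "t": time; "q": joint angles; "joint_vel": joint speeds; "effort": joint torques, N m; "tcp_pos": TCP position; "tool_rot": TCP orientation; "ft_force": force on the tool from outside, world axes, zero at the start; "wrist_torque": the same for the moment, N m; "opening": finger opening in m; "finger_force": force on a finger pad.
Only numpy, scipy, OpenCV 4.12 (cv2) and the standard library are available. Lean on these libraries where they do the work, as an engineer would, in place of code of your own. Each camera call takes 0.05 s, during which the arm holds its last target. There are 200 camera calls.

## Working session

There is one attempt and no reset: what is moved stays moved. The work goes in short steps, Python scripts to look and compute and a tool call to move; the robot and the scene stay as the last step left them, time stands still between calls to the robot, and variables do not carry over. Pictures are saved under pics/ and viewed, at most 12 in all, crops included, and the job is handed in when it is done.

Besides the shell and the picture viewer there is one more tool, called after "Request:" by a JSON object that holds its "api" and its "payload", one argument or row to a line. send_rows: Moves the arm, as the interface text tells. Its arguments: {"type":"object","properties":{"targets":{"type":"array","items":{"type":"array"}},"claw":{"type":"number"},"squeeze":{"type":"number"}},"required":["targets"]}

```bash
ls; mkdir -p pics; cat > h.py <<'E'
import numpy as np, cv2
from cell import monitor, get_image, ticket, env
def grab(n,tag):
    d=get_image(n); cv2.imwrite(f'pics/{tag}.png',d['img'][:,:,::-1]); np.savez(f'pics/{tag}.npz',**d); return d
def load(tag): return dict(np.load(f'pics/{tag}.npz'))
def cloud(d):
    K=d['camera_matrix'];z=d['z_map'];v,u=np.mgrid[:400,:640]
    p=np.stack([(u-K[0,2])*z/K[0,0],(v-K[1,2])*z/K[1,1],z],-1)
    T=np.linalg.inv(d['camera_from_world']); w=p@T[:3,:3].T+T[:3,3]; w[z==0]=np.nan; return w
E
python3 - <<'E'
from h import *
for n in('top','side','wrist'): d=grab(n,n+'0'); print(n,np.linalg.inv(d['camera_from_world']).round(3).tolist())
a=cv2.imread('pics/top0.png');b=cv2.imread('pics/side0.png')
s=monitor.state();print({k:np.round(v,3).tolist() for k,v in s.items()},env.grasp_offset)
E
```

```text
pics
top [[0.027, -0.997, 0.073, 0.417], [-1.0, -0.027, -0.002, -0.075], [0.004, -0.073, -0.997, 1.101], [0.0, 0.0, 0.0, 1.0]]
side [[0.887, -0.292, 0.358, 0.15], [-0.462, -0.588, 0.664, -0.692], [0.016, -0.754, -0.656, 0.773], [0.0, 0.0, 0.0, 1.0]]
wrist [[0.436, 0.875, 0.209, 0.179], [0.9, -0.424, -0.103, 0.524], [-0.002, 0.233, -0.972, 0.383], [0.0, 0.0, 0.0, 1.0]]
{'t': 0.15, 'q': [60.412, 17.206, 87.172, 0.0, 75.671, -3.816], 'joint_vel': [0.053, -0.158, -0.131, -0.015, 0.018, -0.054], 'effort': [-0.001, -53.196, -35.282, 0.071, 0.024, -0.0], 'tcp_pos': [0.239, 0.495, 0.205], 'tool_rot': [[-0.901, 0.435, -0.0], [0.435, 0.901, -0.001], [0.0, -0.001, -1.0]], 'ft_force': [1.204, 0.27, -0.169], 'wrist_torque': [0.024, 0.013, 0.027], 'finger_force': 0.0, 'opening': 0.094} -0.0188
```

View pics/top0.png

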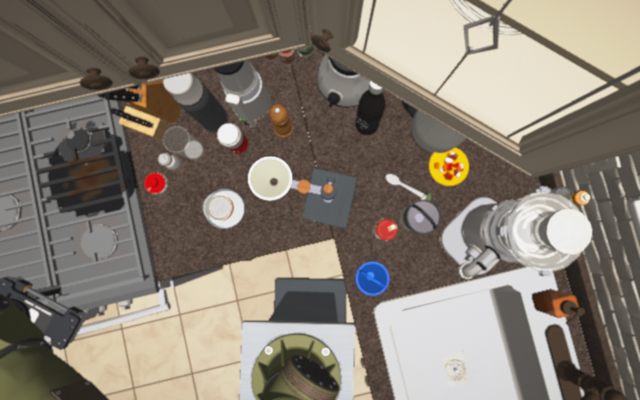

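View pics/side0.png

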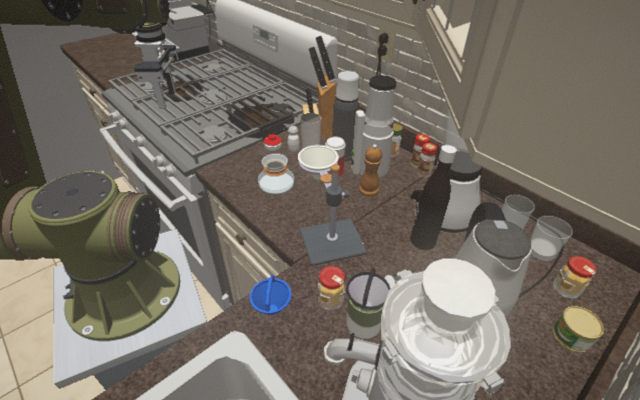

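```bash
python3 - <<'E'
from h import *
d=load('top0'); w=cloud(d)
im=d['img'][:,:,::-1]
a=cv2.resize(im[120:260,190:345],None,fx=4,fy=4,interpolation=cv2.INTER_CUBIC)
cv2.imwrite('pics/c1.png',a)
a=cv2.resize(im[170:270,360:470],None,fx=5,fy=5,interpolation=cv2.INTER_CUBIC)
cv2.imwrite('pics/c2.png',a)
def P(u,v): return w[v,u].round(3).tolist()
for n,u,v in [('drip',270,178),('rimL',250,178),('carafe',223,208),('plate',304,187),('col',329,187),('foot',345,215),('table',300,240),('jar',387,230),('mug',422,217),('can',231,137)]: print(n,P(u,v))
def circ(m,lab):
    p=w[m][:,:2]; A=np.c_[2*p,np.ones(len(p))]; s=np.linalg.lstsq(A,(p**2).sum(1),rcond=None)[0]; print(lab,len(p),s[:2].round(4),np.sqrt(s[2]+s[0]**2+s[1]**2).round(4))
v,u=np.mgrid[:400,:640]
reg=lambda u0,u1,v0,v1:(u>=u0)&(u<=u1)&(v>=v0)&(v<=v1)
m=reg(240,296,150,206)&(w[...,2]>.10); zt=np.nanpercentile(w[...,2][m],97); print('rim z',zt)
circ(m&(w[...,2]>zt-.006),'rim')
m=reg(198,248,185,232)
z=w[...,2][m]; print('carafe z',np.nanpercentile(z,[5,25,50,75,95,99]))
circ(m&(w[...,2]>.08)&(w[...,2]<.095),'crim')
m=m&(w[...,2]>.008)&(w[...,2]<.03);circ(m,'cbelly'); p=w[m];print(p.min(0),p.max(0))
m=reg(400,445,195,238); z=w[...,2][m];print('filter z',np.nanpercentile(z,[50,75,95,99,100]))
circ(m&(w[...,2]>.115)&(w[...,2]<.130),'frim')
p=w[m&(w[...,2]>.14)];print(len(p),p.mean(0) if len(p) else 0); 
if len(p)>3: U,S,V=np.linalg.svd(p[:,:2]-p[:,:2].mean(0));print(V,S/np.sqrt(len(p)))
m=reg(320,338,178,198);z=w[...,2][m];print('hub',np.nanpercentile(z,[50,75,95,100])); print(w[m&(w[...,2]>.235)].mean(0))
m=reg(300,358,165,230)&(w[...,2]>.007)&(w[...,2]<.018); r=cv2.minAreaRect((w[m][:,:2]*1000).astype(np.float32)); print('foot',r)
E
```

```text
drip [0.547, 0.076, 0.113]
rimL [0.537, 0.115, 0.179]
carafe [0.471, 0.224, 0.005]
plate [0.519, -0.017, 0.173]
col [0.512, -0.077, 0.249]
foot [0.46, -0.126, 0.013]
table [0.385, 0.001, 0.002]
jar [0.42, -0.235, 0.084]
mug [0.458, -0.332, 0.07]
can [0.65, 0.18, 0.123]
rim z 0.18012449233818714
rim 351 [0.539  0.0661] 0.0499
carafe z [-0.00148461  0.00114356  0.00542503  0.04157156  0.08636348  0.08997874]
crim 256 [0.47   0.2161] 0.0339
cbelly 240 [0.4683 0.2093] 0.0478
[0.41599677 0.1599108  0.00800588] [0.52424074 0.26621267 0.02994468]
filter z [0.06864761 0.10949472 0.14967888 0.16131032 0.16665432]
frim 281 [ 0.4577 -0.3213] 0.0413
117 [ 0.45960833 -0.31904071  0.15660349]
[[-0.71947747 -0.69451578]
 [-0.69451578  0.71947747]] [0.02195137 0.00254393]
hub [0.17045619 0.18167749 0.25012959 0.25138498]
[ 0.50991847 -0.07527522  0.24898335]
foot ((514.6339721679688, -92.31529235839844), (150.57618713378906, 163.9109649658203), 78.67925262451172)
```

View pics/c1.png

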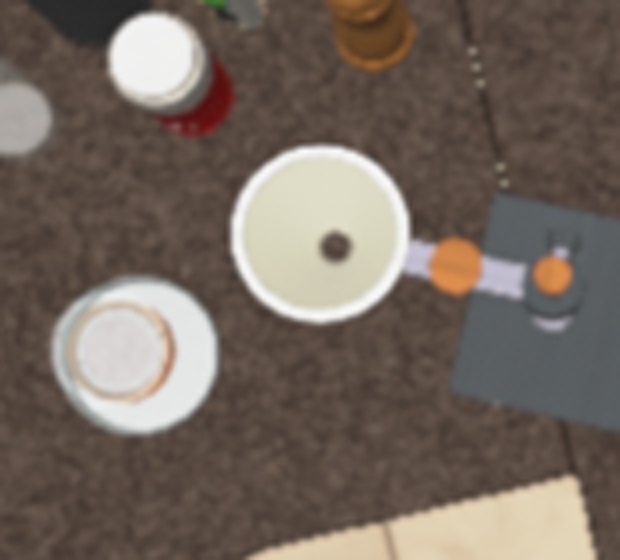

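View pics/c2.png

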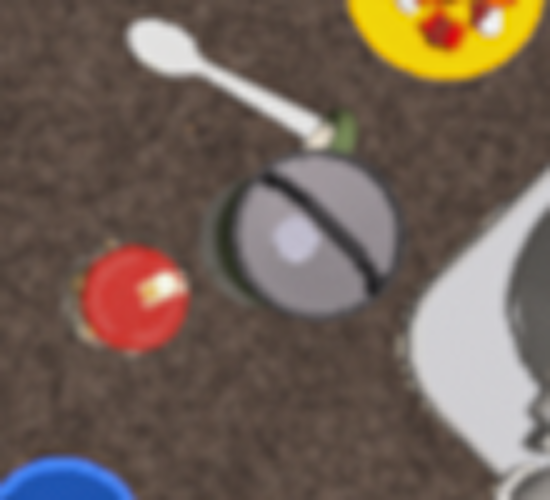

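```bash
cat >> h.py <<'E'
from scipy.spatial.transform import Rotation as Ro
def rot(back_deg,tilt): # tool x horizontally along angle back_deg, tool leans to that side by tilt
    a=np.radians(back_deg);b=np.array([np.cos(a),np.sin(a),0]);k=np.array([0,0,1.]);t=np.radians(tilt)
    z=-np.sin(t)*b-np.cos(t)*k; x=np.cos(t)*b-np.sin(t)*k
    return np.c_[x,np.cross(z,x),z]
def rel(pts,R=None,R0=None,p0=None):
    s=monitor.state()
    R0=np.array(s['tool_rot']) if R0 is None else R0; p0=np.array(s['tcp_pos']) if p0 is None else p0
    R=R0 if R is None else R
    rv=Ro.from_matrix(R0.T@R).as_rotvec()
    for p in pts: print((R0.T@(np.array(p)-p0)*1000).round(1).tolist(),rv.round(4).tolist())
E
python3 - <<'E'
from h import *
w=cloud(load('top0'))
c=np.array([.470,.214]);t=np.array([.5388,.0665]);d=t-c;L=np.linalg.norm(d);d/=L;ang=np.degrees(np.arctan2(-d[1],-d[0]));print(L,d,ang)
# heights near the hand's start
for x in np.arange(.34,.62,.04):
    r=[]
    for y in np.arange(.18,.46,.04):
        m=(abs(w[...,0]-x)<.02)&(abs(w[...,1]-y)<.02); r.append(round(float(np.nanmax(w[...,2][m]))*1000) if m.any() else -1)
    print(round(x,2),r)
R=rot(ang,28)
a=np.r_[c-.095*d,.16];b=np.r_[c-.085*d,.012];e=np.r_[c-.051*d,.012]
rel([a,b,e],R)
E
```

```text
0.16275653596706952 [ 0.42271728 -0.90626161] 115.0062599123721
0.34 [7, 7, 6, 7, 6, 5, 47, 49]
0.38 [11, 7, 8, 6, 6, 7, 7, 47]
0.42 [90, 90, 40, 7, 13, 8, 7, 47]
0.46 [91, 88, 93, 7, 7, 6, 6, 50]
0.5 [92, 92, 94, 6, 6, 32, 38, 43]
0.54 [24, 31, 5, 5, 7, 37, 52, 30]
0.58 [6, 6, 6, 5, 91, 569, 563, 514]
[-256.6, -92.6, 45.1] [0.1664, -0.4691, 0.6708]
[-264.4, -98.8, 193.1] [0.1664, -0.4691, 0.6708]
[-290.7, -120.3, 193.1] [0.1664, -0.4691, 0.6708]
```

Request:
{"api": "send_rows", "payload": {
  "targets": [
    [[-40,-15,7],[0.026,-0.073,0.105]],
    [[-80,-30,14],[0.052,-0.147,0.21]],
    [[-120,-45,21],[0.078,-0.22,0.314]],
    [[-160,-60,28],[0.104,-0.293,0.419]],
    [[-200,-75,35],[0.13,-0.366,0.524]],
    [[-230,-85,40],[0.15,-0.42,0.6]],
    [[-257,-93,45],[0.166,-0.469,0.671]],
    [[-257,-93,45],[0.166,-0.469,0.671]],
    [[-257,-93,45],[0.166,-0.469,0.671]]
  ],
  "claw": 70
}}

```text
t: 1.05
tcp_pos: [0.4299, 0.2999, 0.1602]
tool_rot: [[-0.374, 0.906, 0.198], [0.801, 0.423, -0.424], [-0.468, -0.0, -0.884]]
ft_force: [-0.4, 0.1, 0.2]
opening: 0.07
finger_force: 0.0
```

```bash
python3 - <<'E'
from h import *
s=monitor.state();print(s['tcp_pos'],np.array(s['tool_rot']).round(3),s['opening'])
c=np.array([.470,.214]);t=np.array([.5388,.0665]);d=t-c;d/=np.linalg.norm(d)
R=rot(115,28)
rel([np.r_[c-.085*d,.012],np.r_[c-.051*d,.012],np.r_[t-.051*d,.012]],R)
E
```

```text
[0.42986548 0.29992226 0.16017062] [[-0.374  0.906  0.198]
 [ 0.801  0.423 -0.424]
 [-0.468 -0.    -0.884]] 0.06999675135808199
[60.7, 0.1, 135.5] [0.0003, -0.0016, 0.0007]
[30.6, 0.0, 151.5] [0.0003, -0.0016, 0.0007]
[-113.2, -0.1, 227.6] [0.0003, -0.0016, 0.0007]
```

Request:
{"api": "send_rows", "payload": {
  "targets": [
    [[17,0,38],[0,0,0]],
    [[34,0,76],[0,0,0]],
    [[51,0,114],[0,0,0]],
    [[60.7,0,135.5],[0,0,0]],
    [[52,0,140],[0,0,0]],
    [[43.2,0,144.8],[0,0,0]],
    [[37,0,148],[0,0,0]],
    [[31,0,151.3],[0,0,0]],
    [[25,0,154.5],[0,0,0]],
    [[19,0,157.7],[0,0,0]],
    [[13,0,160.8],[0,0,0]],
    [[7,0,164],[0,0,0]]
  ]
}}

```text
t: 2.25
tcp_pos: [0.4605, 0.2354, 0.0125]
tool_rot: [[-0.373, 0.906, 0.199], [0.801, 0.423, -0.424], [-0.469, 0.001, -0.883]]
ft_force: [-1.7, 2.4, 2.5]
opening: 0.0695
finger_force: 1.7
```

```bash
cat > m.py <<'E'
from h import *
import sys
def meas(tag):
    d=grab('top',tag); w=cloud(d); z=w[...,2]
    near=(abs(w[...,0]-.50)<.11)&(w[...,1]>.0)&(w[...,1]<.30)
    return d,w,near
if __name__=='__main__':
    d,w,n=meas(sys.argv[1]); cv2.imwrite('pics/%s_c.png'%sys.argv[1],cv2.resize(d['img'][130:270,190:350,::-1],None,fx=4,fy=4,interpolation=cv2.INTER_CUBIC))
    s=grab('side',sys.argv[1]+'s'); cv2.imwrite('pics/%s_s.png'%sys.argv[1],cv2.resize(s['img'][110:270,220:400,::-1],None,fx=4,fy=3.75,interpolation=cv2.INTER_CUBIC))
    a=cv2.imread('pics/%s_c.png'%sys.argv[1]);b=cv2.imread('pics/%s_s.png'%sys.argv[1])
    h=400;f=lambda i:cv2.resize(i,(400,h)); cv2.imwrite('pics/%s_b.png'%sys.argv[1],np.hstack([f(a),f(b)]))
E
python3 m.py p1; python3 -c "
from h import *
s=monitor.state();print(s['tcp_pos'],s['ft_force'])"
```

```text
[0.4604073  0.23491621 0.01225426] [-0.62829641  0.31331636 -0.6292026 ]
```

View pics/p1_b.png

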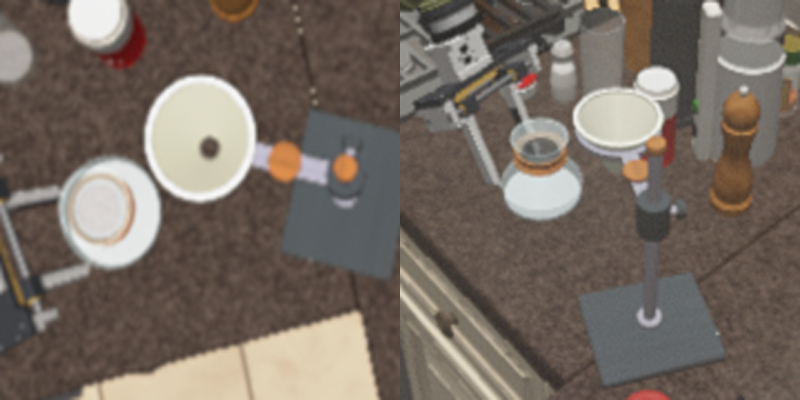

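```bash
python3 - <<'E'
from h import *
# silhouette ellipse of belly: fit model circle (r56, z=13) projection by edges read from the pictures
def circ(w,m):
    p=w[m][:,:2]; A=np.c_[2*p,np.ones(len(p))]; s=np.linalg.lstsq(A,(p**2).sum(1),rcond=None)[0]; return s[:2].round(4),len(p),np.sqrt(s[2]+s[0]**2+s[1]**2).round(4)
for tag,uc,vc in (('top0',223,208),('p1',232,204)):
    w=cloud(load(tag)); v,u=np.mgrid[:400,:640]; m=(abs(u-uc)<26)&(abs(v-vc)<26)&(w[...,2]>.08)&(w[...,2]<.095)&(w[...,1]>.12)
    print(tag,circ(w,m))
w=cloud(load('p1'))
# project candidate circles and report the pixel centre of belly/rim
d=load('p1');K=d['camera_matrix'];T=d['camera_from_world']
def pr(p):
    q=T[:3,:3]@np.array(p)+T[:3,3];q=K@q;return (q[:2]/q[2]).round(1)
s=monitor.state();p=np.array(s['tcp_pos']);dd=np.array([.4227,-.9063])
for b in (.047,.051,.055):
    c=p[:2]+b*dd; print(b,c.round(4),'belly px',pr([*c,.013]),'rim px',pr([*c,.088]),'belly edges',pr([c[0],c[1]+.056,.013])[0],pr([c[0],c[1]-.056,.013])[0],pr([c[0]+.056,c[1],.013])[1],pr([c[0]-.056,c[1],.013])[1])
rim=pr([.5388,.0665,.18]);print('dripper rim',rim, 'outlet',pr([.5388,.0665,.114]),'plate',pr([.522,-.0163,.174]))
E
```

```text
top0 (array([0.47  , 0.2161]), 256, np.float64(0.0339))
p1 (array([0.4755, 0.1944]), 266, np.float64(0.0369))
0.047 [0.4803 0.1923] belly px [233.7 204.8] rim px [226.8 203. ] belly edges 214.0 253.3 185.3 224.4
0.051 [0.482  0.1887] belly px [235.  204.2] rim px [228.2 202.4] belly edges 215.3 254.6 184.7 223.9
0.055 [0.4837 0.1851] belly px [236.3 203.7] rim px [229.6 201.8] belly edges 216.6 255.9 184.2 223.3
dripper rim [269.9 177.7] outlet [273.6 181.1] plate [303.9 185.8]
```

Request:
{"api": "send_rows", "payload": {
  "targets": [
    [[-5,0,2.7],[0,0,0]],
    [[-11,0,5.8],[0,0,0]],
    [[-18,0,9.6],[0,0,0]],
    [[-25,0,13.3],[0,0,0]],
    [[-32,0,17],[0,0,0]],
    [[-39,0,20.7],[0,0,0]],
    [[-46,0,24.5],[0,0,0]],
    [[-53,0,28.2],[0,0,0]],
    [[-60,0,31.9],[0,0,0]],
    [[-67,0,35.6],[0,0,0]],
    [[-72,0,38.3],[0,0,0]],
    [[-75,0,39.9],[0,0,0]]
  ]
}}

```text
t: 3.55
tcp_pos: [0.4963, 0.1583, 0.0122]
tool_rot: [[-0.373, 0.906, 0.199], [0.801, 0.422, -0.425], [-0.469, 0.001, -0.883]]
ft_force: [-1.2, 2.3, 0.6]
opening: 0.0701
finger_force: 1.0
```

```bash
python3 m.py p2; python3 - <<'E'
from h import *
d=load('p2s');d2=load('p2')
def pr(d,p):
    K=d['camera_matrix'];T=d['camera_from_world'];q=T[:3,:3]@np.array(p)+T[:3,3];q=K@q;return (q[:2]/q[2])
s=monitor.state();p=np.array(s['tcp_pos']);dd=np.array([.4227,-.9063]);print(p)
c=p[:2]+.05*dd
R=rot(115,28);t=np.array([.5388,.0665])
rel([np.r_[t-.05*dd,.012]],R)
im=d2['img'][:,:,::-1].copy();
a=cv2.resize(im[130:270,190:350],None,fx=4,fy=4,interpolation=cv2.INTER_CUBIC);b=cv2.resize(d['img'][90:230,220:380,::-1],None,fx=4,fy=4,interpolation=cv2.INTER_CUBIC)
# overlay the model circles
th=np.linspace(0,2*np.pi,60)
def draw(img,d,o,C,r,z,col):
    pts=[((pr(d,[C[0]+r*np.cos(x),C[1]+r*np.sin(x),z])-o+.5)*4).astype(int) for x in th]; cv2.polylines(img,[np.array(pts)],True,col,1)
for img,dd_,o in((a,d2,(190,130)),(b,d,(220,90))):
    draw(img,dd_,np.array(o),c,.0385,.088,(0,0,255)); draw(img,dd_,np.array(o),c,.056,.013,(0,255,0)); draw(img,dd_,np.array(o),t,.052,.18,(255,0,0)); draw(img,dd_,np.array(o),t,.014,.114,(255,0,255))
cv2.imwrite('pics/p2o.png',np.hstack([a,b])[:, :][:, :1280]) 
cv2.imwrite('pics/p2o.png',cv2.resize(np.vstack([a[:],b[:]])[:, :],(600,600*1120//640*1)) [:600] if 0 else cv2.resize(np.hstack([a,b]),(800,350)))
E
```

```text
[0.4961995  0.15836919 0.01226027]
[-45.2, -0.2, 24.3] [0.0007, -0.0005, -0.0008]
```

View pics/p2o.png

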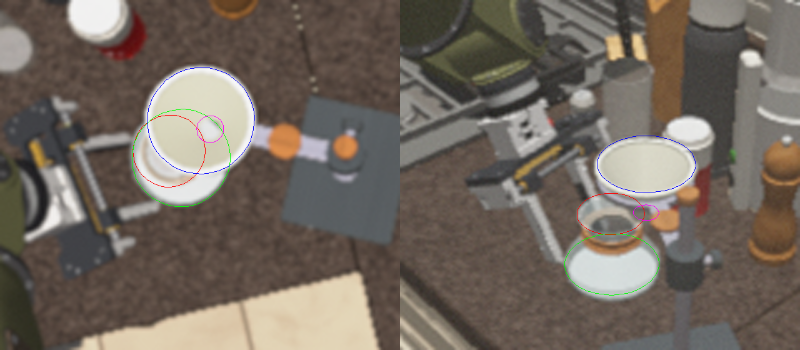

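Request:
{"api": "send_rows", "payload": {
  "targets": [
    [[-5,0,2.7],[0,0,0]],
    [[-10,0,5.4],[0,0,0]],
    [[-16,0,8.6],[0,0,0]],
    [[-22,0,11.8],[0,0,0]],
    [[-28,0,15],[0,0,0]],
    [[-34,0,18.3],[0,0,0]],
    [[-38,0,20.4],[0,0,0]],
    [[-41,0,22],[0,0,0]],
    [[-43,0,23.1],[0,0,0]],
    [[-44.5,0,23.9],[0,0,0]],
    [[-45,0,24.2],[0,0,0]],
    [[-45,0,24.2],[0,0,0]]
  ]
}}

```text
t: 4.85
tcp_pos: [0.5176, 0.1125, 0.012]
tool_rot: [[-0.373, 0.906, 0.199], [0.801, 0.423, -0.425], [-0.469, 0.001, -0.883]]
ft_force: [-1.2, 1.8, 1.5]
opening: 0.0701
finger_force: 0.9
```

```bash
python3 - <<'E'
from h import *
d=grab('side','p3s')
def pr(d,p):
    K=d['camera_matrix'];T=d['camera_from_world'];q=T[:3,:3]@np.array(p)+T[:3,3];q=K@q;return (q[:2]/q[2])
s=monitor.state();print(s['tcp_pos'],s['ft_force'])
t=np.array([.5388,.0665]);o=np.array([240,110])
b=cv2.resize(d['img'][110:230,240:380,::-1],None,fx=5,fy=5,interpolation=cv2.INTER_CUBIC)
th=np.linspace(0,2*np.pi,60)
for C,r,z,col in((t,.0385,.088,(0,0,255)),(t,.056,.013,(0,255,0)),(t,.052,.18,(255,0,0)),(t,.014,.114,(255,0,255))):
    pts=[((pr(d,[C[0]+r*np.cos(x),C[1]+r*np.sin(x),z])-o+.5)*5).astype(int) for x in th]; cv2.polylines(b,[np.array(pts)],True,col,1)
cv2.imwrite('pics/p3o.png',b)
dd=np.array([.4227,-.9063]);p=np.array(s['tcp_pos'])
rel([p-np.r_[.06*dd,-.0],p-np.r_[.09*dd,-.25]])
E
```

```text
[0.51762348 0.11252797 0.01192567] [-0.98189643  1.02118304  1.97986537]
[53.0, 0.0, -28.1] [0.0, 0.0, 0.0]
[-37.7, 0.2, -263.0] [0.0, 0.0, 0.0]
```

View pics/p3o.png

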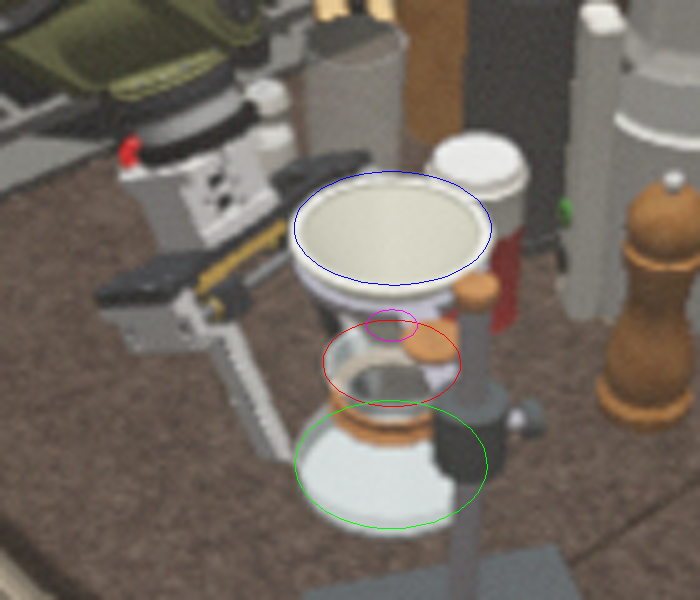

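Request:
{"api": "send_rows", "payload": {
  "targets": [
    [[13,0,-7],[0,0,0]],
    [[35,0,-18],[0,0,0]],
    [[60,0,-32],[0,0,0]],
    [[45,0,-75],[0,0,0]],
    [[25,0,-120],[0,0,0]],
    [[3,0,-165],[0,0,0]],
    [[-18,0,-210],[0,0,0]],
    [[-40,0,-250],[0,0,0]],
    [[-40,0,-250],[0,0,0]]
  ],
  "claw": 0
}}

```text
t: 5.8
tcp_pos: [0.4837, 0.1882, 0.2576]
tool_rot: [[-0.37, 0.906, 0.207], [0.803, 0.423, -0.42], [-0.468, 0.011, -0.884]]
ft_force: [0.3, -0.4, -0.7]
opening: 0.0024
finger_force: 0.0
```

```bash
python3 - <<'E'
from h import *
s=monitor.state();print(s['tcp_pos'],s['opening'])
t=np.array([.5388,.0665]);e=np.array([-.199,-.980]);pl=t+.083*e;print(pl)
R=rot(78.5,0)
rel([[*pl,.28]],R)
rel([[*pl,.176],[*pl,.113]],R)
E
```

```text
[0.48369244 0.18819887 0.25756189] 0.002374230140241119
[ 0.522283 -0.01484 ]
[-187.7, -50.7, 73.5] [0.1653, 0.467, 0.6224]
[-139.1, -51.8, 165.4] [0.1653, 0.467, 0.6224]
[-109.6, -52.5, 221.0] [0.1653, 0.467, 0.6224]
```

Request:
{"api": "send_rows", "payload": {
  "targets": [
    [[-31,-8,12],[0.027,0.078,0.104]],
    [[-62,-17,24],[0.055,0.156,0.207]],
    [[-94,-25,37],[0.083,0.233,0.311]],
    [[-125,-34,49],[0.11,0.311,0.415]],
    [[-156,-42,61],[0.138,0.389,0.519]],
    [[-188,-51,73.5],[0.165,0.467,0.622]],
    [[-188,-51,73.5],[0.165,0.467,0.622]],
    [[-188,-51,73.5],[0.165,0.467,0.622]],
    [[-188,-51,73.5],[0.165,0.467,0.622]]
  ]
}}

```text
t: 6.7
tcp_pos: [0.521, -0.0154, 0.2741]
tool_rot: [[0.198, 0.98, -0.009], [0.98, -0.198, -0.005], [-0.007, -0.008, -1.0]]
ft_force: [0.6, 0.4, 0.2]
opening: 0.0006
finger_force: 0.0
```

```bash
python3 - <<'E'
from h import *
s=monitor.state();print(s['tcp_pos'],s['opening'],s['ft_force'],s['joint_vel'])
rel([[.5223,-.0148,.185],[.5223,-.0148,.174],[.5223,-.0148,.113]],rot(78.5,0))
E
```

```text
[ 0.52104349 -0.01538365  0.2740801 ] 0.0005561952000017385 [0.564859   0.40563891 0.17167211] [ 0.87991006 -0.33983403 -0.14168899  0.0839815  -0.05934168 -0.17487728]
[1.4, 1.8, 89.1] [-0.008, 0.0069, 0.0018]
[1.5, 1.9, 100.1] [-0.008, 0.0069, 0.0018]
[1.9, 2.4, 161.1] [-0.008, 0.0069, 0.0018]
```

Request:
{"api": "send_rows", "payload": {
  "targets": [
    [[0.5,0.5,30],[-0.008,0.007,0]],
    [[1,1,60],[-0.008,0.007,0]],
    [[1.4,1.8,80],[-0.008,0.007,0]],
    [[1.4,1.8,90],[-0.008,0.007,0]],
    [[1.5,1.8,96],[-0.008,0.007,0]],
    [[1.5,1.9,100],[-0.008,0.007,0]],
    [[1.5,1.9,104],[-0.008,0.007,0]],
    [[1.5,1.9,108],[-0.008,0.007,0]]
  ]
}}

```text
t: 7.5
tcp_pos: [0.523, -0.0159, 0.1672]
tool_rot: [[0.199, 0.98, 0.003], [0.98, -0.199, 0.001], [0.001, 0.002, -1.0]]
ft_force: [1.0, 2.0, 3.6]
opening: 0.0005
finger_force: 1.7
```

Request:
{"api": "send_rows", "payload": {
  "targets": [
    [[0,0,4],[0,0,0]],
    [[0,0,8],[0,0,0]],
    [[0,0,12],[0,0,0]],
    [[0,0,16],[0,0,0]],
    [[0,0,20],[0,0,0]],
    [[0,0,24],[0,0,0]],
    [[0,0,28],[0,0,0]],
    [[0,0,32],[0,0,0]],
    [[0,0,36],[0,0,0]],
    [[0,0,40],[0,0,0]],
    [[0,0,43],[0,0,0]],
    [[0,0,46],[0,0,0]]
  ]
}}

```text
t: 8.7
tcp_pos: [0.5226, -0.0162, 0.1204]
tool_rot: [[0.2, 0.98, 0.001], [0.98, -0.2, 0.0], [0.001, 0.001, -1.0]]
ft_force: [1.6, -1.2, 3.6]
opening: 0.0004
finger_force: 1.6
```

Request:
{"api": "send_rows", "payload": {
  "targets": [
    [[0,0,2],[0,0,0]],
    [[0,0,4],[0,0,0]],
    [[0,0,5],[0,0,0]],
    [[0,0,6],[0,0,0]],
    [[0,0,6.5],[0,0,0]],
    [[0,0,6.5],[0,0,0]]
  ]
}}

```text
t: 9.3
tcp_pos: [0.5226, -0.0162, 0.1144]
tool_rot: [[0.2, 0.98, 0.001], [0.98, -0.2, 0.0], [0.001, 0.001, -1.0]]
ft_force: [0.4, -1.6, 6.0]
opening: 0.0001
finger_force: 2.8
```

Request:
{"api": "send_rows", "payload": {
  "targets": [
    [[0,0,0.5],[0,0,0]],
    [[0,0,1],[0,0,0]],
    [[0,0,1.5],[0,0,0]],
    [[0,0,1.5],[0,0,0]]
  ]
}}

```text
t: 9.7
tcp_pos: [0.5227, -0.0162, 0.1132]
tool_rot: [[0.2, 0.98, 0.001], [0.98, -0.2, 0.0], [0.001, 0.001, -1.0]]
ft_force: [-3.1, -0.6, 9.1]
opening: 0.0004
finger_force: 4.9
```

Request:
{"api": "send_rows", "payload": {
  "targets": [
    [[0,0,0.5],[0,0,0]],
    [[0,0,1],[0,0,0]],
    [[0,0,1],[0,0,0]]
  ]
}}

```text
t: 10.0
tcp_pos: [0.5227, -0.0162, 0.1131]
tool_rot: [[0.2, 0.98, 0.002], [0.98, -0.2, 0.0], [0.0, 0.002, -1.0]]
ft_force: [-7.0, -0.6, 19.5]
opening: 0.0002
finger_force: 9.7
```

Request:
{"api": "send_rows", "payload": {
  "targets": [
    [[0,0,-5],[0,0,0]],
    [[0,0,-25],[0,0,0]],
    [[0,0,-60],[0,0,0]],
    [[0,0,-100],[0,0,0]],
    [[0,0,-140],[0,0,0]],
    [[0,0,-170],[0,0,0]],
    [[0,0,-170],[0,0,0]]
  ],
  "claw": 40
}}

```text
t: 10.7
tcp_pos: [0.5233, -0.0162, 0.2855]
tool_rot: [[0.2, 0.98, 0.007], [0.98, -0.2, -0.0], [0.001, 0.007, -1.0]]
ft_force: [0.0, 0.9, -0.3]
opening: 0.0401
finger_force: 0.0
```

```bash
python3 - <<'E'
from h import *
d=grab('side','p4s');w=cloud(d)
b=cv2.resize(d['img'][110:230,250:390,::-1],None,fx=4,fy=4,interpolation=cv2.INTER_CUBIC)
t=load('top0') if 0 else grab('top','p4')
b2=cv2.resize(t['img'][190:250,395:450,::-1],None,fx=4,fy=4,interpolation=cv2.INTER_CUBIC)
b2=cv2.copyMakeBorder(b2,0,480-240,0,0,cv2.BORDER_CONSTANT)
cv2.imwrite('pics/p4o.png',np.hstack([b,b2]))
def circ(w,m,l):
    p=w[m][:,:2]; A=np.c_[2*p,np.ones(len(p))]; s=np.linalg.lstsq(A,(p**2).sum(1),rcond=None)[0]; print(l,len(p),s[:2].round(4),np.sqrt(s[2]+s[0]**2+s[1]**2).round(4))
for W,l in((w,'side'),(cloud(t),'top')):
    near=(abs(W[...,0]-.539)<.065)&(abs(W[...,1]-.0665)<.065)
    zz=W[...,2][near&(W[...,2]<.135)]; zt=np.percentile(zz,97) if len(zz) else 0; print(l,len(zz),zt)
    if len(zz):circ(W,near&(W[...,2]>zt-.006)&(W[...,2]<.135),l+' rim')
    m=(abs(W[...,0]-.4595)<.05)&(abs(W[...,1]+.3195)<.05)
    p=W[m&(W[...,2]>.150)&(W[...,2]<.17)]; print('bail',len(p),p.mean(0).round(4),np.linalg.svd(p[:,:2]-p[:,:2].mean(0))[2][0])
    U=np.linalg.svd(p[:,:2]-p[:,:2].mean(0),full_matrices=False); q=(p[:,:2]-p[:,:2].mean(0))@U[2][0]; print('mid',(p[:,:2].mean(0)+U[2][0]*(q.min()+q.max())/2).round(4),q.max()-q.min())
print(monitor.state()['tcp_pos'])
E
```

```text
side 1720 0.11908533418741199
side rim 199 [0.5359 0.0649] 0.0498
bail 118 [ 0.45   -0.3262  0.157 ] [-0.72353561 -0.69028706]
mid [ 0.4519 -0.3243] 0.06431495927942339
top 322 0.12218768123082395
top rim 38 [0.5014 0.0851] 0.0111
bail 100 [ 0.4583 -0.3203  0.1586] [-0.71637653 -0.69771388]
mid [ 0.458  -0.3206] 0.0718305548738351
[ 0.52223929 -0.01612612  0.2811718 ]
```

View pics/p4o.png

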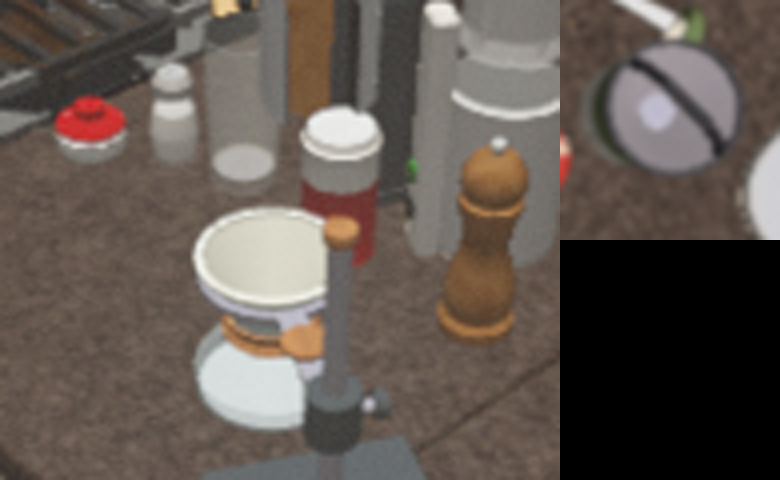

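```bash
python3 - <<'E'
from h import *
w=cloud(load('p4'))
for x in np.arange(.36,.60,.04):
    r=[]
    for y in np.arange(-.24,-.54,-.04):
        m=(abs(w[...,0]-x)<.02)&(abs(w[...,1]-y)<.02); r.append(round(float(np.nanmax(w[...,2][m]))*1000) if m.any() else -1)
    print(round(x,2),r)
rel([[.458,-.3205,.285]],rot(44.2,0))
print(monitor.state()['q'])
E
```

```text
0.36 [5, 7, 6, 6, 184, 329, 337, 338]
0.4 [91, 88, 130, 128, 34, 334, 403, 405]
0.44 [92, 128, 166, 157, 32, 334, 404, 406]
0.48 [6, 157, 163, 131, 6, 331, 400, 403]
0.52 [6, 7, 568, 778, 732, 8, 327, 330]
0.56 [13, 579, 804, 781, 734, 35, 29, 9]
[-311.1, -2.2, -4.0] [0.0002, -0.0007, 0.5985]
[-5.80303996e+00  1.08712881e+01  8.49374139e+01  3.39760058e-02
  8.41648157e+01  5.70448280e+00]
```

```bash
python3 - <<'E'
from h import *
P=np.vstack([cloud(load(t)).reshape(-1,3) for t in('top0','p4','side0','p4s')]);P=P[~np.isnan(P[:,0])]
g=np.array([.458,-.3205,.138])
P=P[(abs(P[:,0]-.45)<.2)&(P[:,1]<-.36)&(P[:,1]>-.6)&(P[:,2]>.2)&(P[:,2]<.5)]
for tilt_y in (0,8,15):
  R=rot(44.2,0)@Ro.from_euler('x',-tilt_y,degrees=True).as_matrix()
  tc=np.array([.458,-.3205,.157])+R[:,2]*.0188
  q=(P-tc)@R; m=(q[:,2]<-.09)&(abs(q[:,0])<.045)
  print(tilt_y,R[:,2].round(2),'min y',q[m][:,1].min() if m.any() else None, q[m][:,1].max() if m.any() else None)
  dx=np.maximum(abs(q[:,0])-.0375,0);dy=np.maximum(abs(q[:,1])-.0885,0);k=(q[:,2]<-.09)&(q[:,2]>-.25);dd=np.hypot(dx,dy)[k];i=dd.argmin();print(' clearance',dd[i],P[k][i])
E
```

```text
0 [ 0.  0. -1.] min y 0.09471935920740564 0.2812178125755212
 clearance 0.04917064125046005 [ 0.46894687 -0.45307942  0.32175911]
8 [ 0.1  -0.1  -0.99] min y 0.13881975488942402 0.3260176204800643
 clearance 0.05381776082931699 [ 0.4547343  -0.44363097  0.31102942]
15 [ 0.18 -0.19 -0.97] min y 0.1750434082220982 0.3600389637162259
 clearance 0.05714521228186534 [ 0.43158487 -0.42839946  0.30765711]
```

Request:
{"api": "send_rows", "payload": {
  "targets": [
    [[-40,0,-4],[0,0,0.08]],
    [[-80,0,-4],[0,0,0.16]],
    [[-120,-1,-4],[0,0,0.24]],
    [[-160,-1,-4],[0,0,0.32]],
    [[-200,-1,-4],[0,0,0.4]],
    [[-240,-2,-4],[0,0,0.47]],
    [[-280,-2,-4],[0,0,0.54]],
    [[-311,-2.2,-4],[0,0,0.6]],
    [[-311,-2.2,-4],[0,0,0.6]],
    [[-311,-2.2,-4],[0,0,0.6]],
    [[-311,-2.2,-4],[0,0,0.6]]
  ]
}}

```text
t: 11.9
tcp_pos: [0.4584, -0.3195, 0.2847]
tool_rot: [[0.717, 0.697, 0.0], [0.697, -0.717, 0.001], [0.001, -0.001, -1.0]]
ft_force: [0.4, -0.2, 0.9]
opening: 0.0399
finger_force: 0.0
```

```bash
python3 - <<'E'
from h import *
s=monitor.state();print(s['tcp_pos'],s['joint_vel'])
d=grab('wrist','w1')
w=cloud(d);m=(abs(w[...,0]-.4595)<.05)&(abs(w[...,1]+.3195)<.05)&(w[...,2]>.150)&(w[...,2]<.17);p=w[m];print(len(p),p.mean(0),p.min(0),p.max(0)); U=np.linalg.svd(p[:,:2]-p[:,:2].mean(0),full_matrices=False)[2];print(U[0])
T=d['camera_from_world'];K=d['camera_matrix']
im=d['img'][:,:,::-1].copy()
for P in([.458,-.3205,.1615],):
    q=K@(T[:3,:3]@np.array(P)+T[:3,3]);c=(q[:2]/q[2]).astype(int);cv2.drawMarker(im,tuple(int(x) for x in c),(0,0,255));print(c)
cv2.imwrite('pics/w1o.png',im)
rel([[.458,-.3205,.138]],rot(44.2,0))
E
```

```text
[ 0.45836916 -0.31953086  0.28469219] [ 0.4774978  -0.5794208  -0.31070127 -0.07247266  0.02203992 -0.02757151]
417 [ 0.45599681 -0.32037559  0.15686355] [ 0.43147106 -0.34524512  0.15002721] [ 0.4785711  -0.29835407  0.16072439]
[-0.71607848 -0.69801978]
[317 199]
[-1.2, 0.5, 147.0] [-0.0004, -0.0011, 0.0001]
```

View pics/w1o.png

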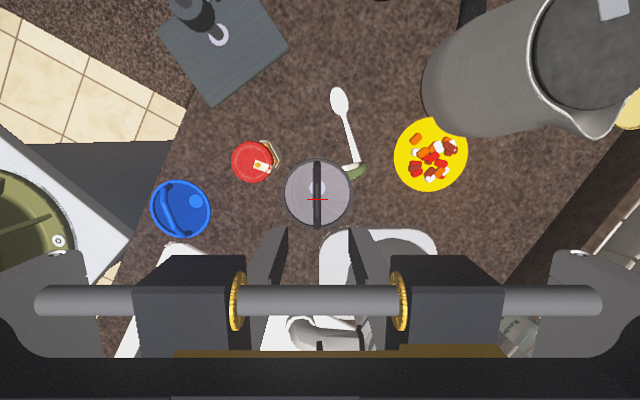

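Request:
{"api": "send_rows", "payload": {
  "targets": [
    [[-2,0.3,35],[0,-0.001,0]],
    [[-2,0.3,70],[0,-0.001,0]],
    [[-2,0.3,105],[0,-0.001,0]],
    [[-2,0.3,125],[0,-0.001,0]],
    [[-2,0.3,138],[0,-0.001,0]],
    [[-2,0.3,145],[0,-0.001,0]],
    [[-2,0.3,147],[0,-0.001,0]],
    [[-2,0.3,147],[0,-0.001,0]]
  ]
}}

```text
t: 12.75
tcp_pos: [0.4575, -0.3221, 0.1392]
tool_rot: [[0.718, 0.696, 0.001], [0.696, -0.718, -0.001], [0.0, 0.002, -1.0]]
ft_force: [0.0, -0.2, -0.0]
opening: 0.0398
finger_force: 0.0
```

Request:
{"api": "send_rows", "payload": {
  "targets": [
    [[0,0,0],[0,0,0]],
    [[0,0,0],[0,0,0]],
    [[0,0,0],[0,0,0]],
    [[0,0,0],[0,0,0]],
    [[0,0,0],[0,0,0]],
    [[0,0,0],[0,0,0]],
    [[0,0,0],[0,0,0]],
    [[0,0,0],[0,0,0]]
  ],
  "claw": 0,
  "squeeze": 20
}}

```text
t: 13.55
tcp_pos: [0.4572, -0.322, 0.1385]
tool_rot: [[0.718, 0.696, 0.0], [0.696, -0.718, -0.0], [0.0, 0.001, -1.0]]
ft_force: [-0.7, 0.8, 0.7]
opening: 0.0082
finger_force: 20.0
```

Request:
{"api": "send_rows", "payload": {
  "targets": [
    [[0,0,-4],[0,0,0]],
    [[0,0,-12],[0,0,0]],
    [[0,0,-22],[0,0,0]],
    [[0,0,-34],[0,0,0]],
    [[0,0,-48],[0,0,0]],
    [[0,0,-64],[0,0,0]],
    [[0,0,-80],[0,0,0]],
    [[0,0,-96],[0,0,0]],
    [[0,0,-112],[0,0,0]],
    [[0,0,-122],[0,0,0]],
    [[0,0,-128],[0,0,0]],
    [[0,0,-130],[0,0,0]]
  ]
}}

```text
t: 14.75
tcp_pos: [0.4572, -0.322, 0.269]
tool_rot: [[0.718, 0.696, 0.001], [0.696, -0.718, -0.001], [0.0, 0.001, -1.0]]
ft_force: [0.0, 0.1, -0.8]
opening: 0.0084
finger_force: 20.0
```

```bash
python3 - <<'E'
from h import *
s=monitor.state();print(s['tcp_pos'],s['opening'],s['finger_force'],s['ft_force'])
d=grab('side','p5s');d2=grab('top','p5')
cv2.imwrite('pics/p5o.png',np.hstack([cv2.resize(d['img'][150:350,290:490,::-1],(400,400)),cv2.resize(d2['img'][100:300,340:540,::-1],(400,400))]))
R=rot(78.5,0)
rel([[.40,-.25,.27],[.385,-.10,.27],[.40,.05,.27],[.5388,.0665,.27]],R)
E
```

```text
[ 0.45717416 -0.32204939  0.26901741] 0.008427970188617429 19.99860316514969 [ 0.03835703  0.10804007 -0.78466962]
[9.1, -91.4, -1.7] [0.0002, -0.0, -0.6002]
[102.7, -209.5, -1.7] [0.0002, -0.0, -0.6002]
[217.9, -306.8, -1.7] [0.0002, -0.0, -0.6002]
[329.1, -222.0, -1.7] [0.0002, -0.0, -0.6002]
```

View pics/p5o.png

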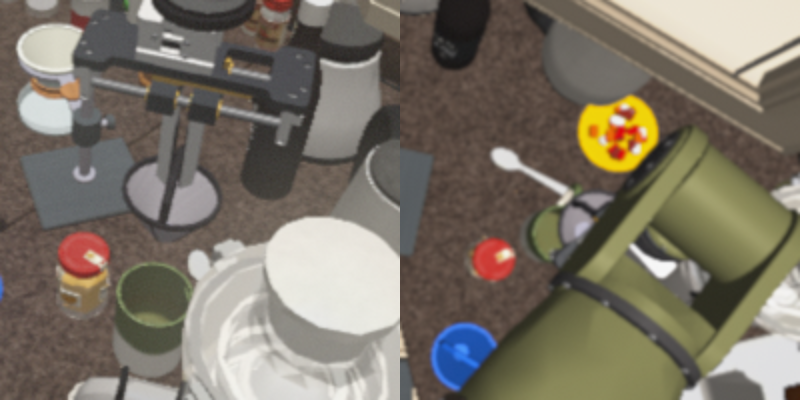

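Request:
{"api": "send_rows", "payload": {
  "targets": [
    [[2,-20,-2],[0,0,0]],
    [[5,-50,-2],[0,0,0]],
    [[10,-90,-2],[0,0,0]],
    [[35,-122,-2],[0,0,0]],
    [[60,-153,-2],[0,0,0]],
    [[85,-185,-2],[0,0,0]],
    [[112,-217,-2],[0,0,0]],
    [[140,-242,-2],[0,0,0]],
    [[170,-267,-2],[0,0,0]],
    [[195,-287,-2],[0,0,0]],
    [[218,-307,-2],[0,0,0]],
    [[218,-307,-2],[0,0,0]]
  ]
}}

```text
t: 16.05
tcp_pos: [0.3998, 0.0526, 0.2698]
tool_rot: [[0.716, 0.698, -0.001], [0.698, -0.716, 0.0], [-0.0, -0.0, -1.0]]
ft_force: [-0.1, 0.4, -0.2]
opening: 0.0082
finger_force: 20.0
```

Request:
{"api": "send_rows", "payload": {
  "targets": [
    [[12,9,0],[0,0,0]],
    [[36,27,0],[0,0,0]],
    [[62,47,0],[0,0,0]],
    [[86,65,0],[0,0,0]],
    [[102,78,0],[0,0,0]],
    [[111,84.8,0],[0,0,0]],
    [[111,84.8,0],[0,0,0]],
    [[111,84.8,0],[0,0,0]]
  ]
}}

```text
t: 16.85
tcp_pos: [0.5383, 0.066, 0.2699]
tool_rot: [[0.718, 0.696, -0.001], [0.696, -0.718, -0.0], [-0.001, -0.0, -1.0]]
ft_force: [0.1, -0.1, -0.4]
opening: 0.0083
finger_force: 20.0
```

```bash
python3 - <<'E'
from h import *
s=monitor.state();print(s['tcp_pos'],s['opening'],s['finger_force'],s['ft_force'])
d=grab('side','p6s');w=cloud(d)
cv2.imwrite('pics/p6o.png',cv2.resize(d['img'][50:230,230:410,::-1],(600,600),interpolation=cv2.INTER_CUBIC))
rel([[.5388,.0665,.17],[.5388,.0665,.129]],rot(44.2,0))
E
```

```text
[0.53827052 0.06603703 0.26988457] 0.008251284792488985 19.998632669448853 [ 0.11844082 -0.05401009 -0.40265047]
[0.7, 0.1, 100.2] [0.0002, 0.0003, -0.0019]
[0.8, 0.1, 141.2] [0.0002, 0.0003, -0.0019]
```

View pics/p6o.png

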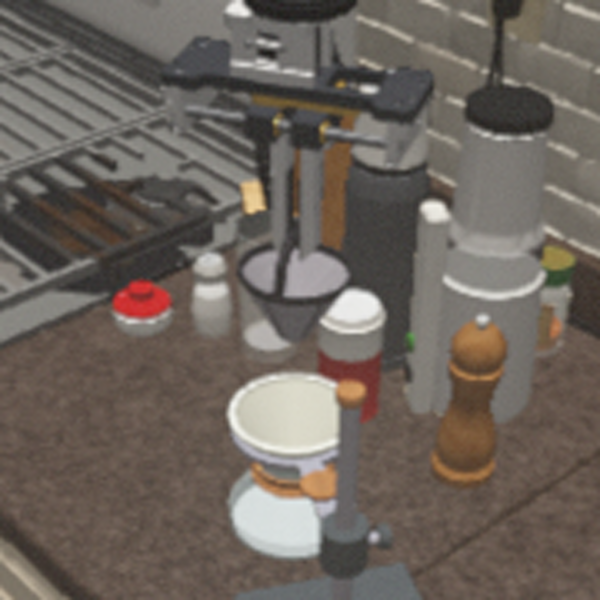

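```bash
python3 - <<'E'
from h import *
w=cloud(load('p6s'))
def circ(m,l):
    p=w[m]; s=None
    A=np.c_[2*p[:,:2],np.ones(len(p))]; s=np.linalg.lstsq(A,(p[:,:2]**2).sum(1),rcond=None)[0]; print(l,len(p),s[:2].round(4),np.sqrt(s[2]+s[0]**2+s[1]**2).round(4))
    c=np.linalg.lstsq(np.c_[p[:,:2]-p[:,:2].mean(0),np.ones(len(p))],p[:,2],rcond=None)[0];print(c.round(3))
near=np.hypot(w[...,0]-.538,w[...,1]-.066)<.062
r=np.hypot(w[...,0]-.538,w[...,1]-.066)
circ(near&(abs(w[...,2]-.116)<.004)&(r>.04),'drip')
for z in(.245,.25,.255): circ(near&(abs(w[...,2]-z)<.004)&(r>.034),'filt%g'%z)
E
```

```text
drip 184 [0.5356 0.065 ] 0.0493
[-0.013 -0.014  0.117]
filt0.245 137 [0.5371 0.0646] 0.0388
[0.002 0.006 0.245]
filt0.25 125 [0.5371 0.0639] 0.0413
[ 0.011 -0.015  0.25 ]
filt0.255 158 [0.5365 0.0638] 0.0422
[-0.024 -0.002  0.255]
```

Request:
{"api": "send_rows", "payload": {
  "targets": [
    [[0,0,20],[0,0,0]],
    [[0,0,45],[0,0,0]],
    [[0,0,70],[0,0,0]],
    [[0,0,90],[0,0,0]],
    [[0,0,105],[0,0,0]],
    [[0,0,115],[0,0,0]],
    [[0,0,122],[0,0,0]],
    [[0,0,128],[0,0,0]],
    [[0,0,132],[0,0,0]],
    [[0,0,135],[0,0,0]],
    [[0,0,137],[0,0,0]],
    [[0,0,137],[0,0,0]]
  ]
}}

```text
t: 18.1
tcp_pos: [0.5388, 0.0665, 0.1334]
tool_rot: [[0.718, 0.696, 0.0], [0.696, -0.718, -0.0], [0.0, 0.0, -1.0]]
ft_force: [-0.8, -0.4, -0.9]
opening: 0.0084
finger_force: 20.0
```

Request:
{"api": "send_rows", "payload": {
  "targets": [
    [[0,0,1],[0,0,0]],
    [[0,0,2],[0,0,0]],
    [[0,0,3],[0,0,0]],
    [[0,0,3.5],[0,0,0]],
    [[0,0,3.5],[0,0,0]]
  ]
}}

```text
t: 18.6
tcp_pos: [0.5388, 0.0672, 0.1311]
tool_rot: [[0.718, 0.696, 0.001], [0.696, -0.718, 0.001], [0.001, 0.0, -1.0]]
ft_force: [-7.0, 4.6, 12.3]
opening: 0.008
finger_force: 20.0
```

Request:
{"api": "send_rows", "payload": {
  "targets": [
    [[0,-0.6,-0.3],[0,0,0]],
    [[-0.1,-1.2,-0.3],[0,0,0]],
    [[-0.1,-1.2,0],[0,0,0]],
    [[-0.1,-1.2,0],[0,0,0]]
  ]
}}

```text
t: 19.0
tcp_pos: [0.5378, 0.0674, 0.1301]
tool_rot: [[0.718, 0.696, 0.0], [0.696, -0.718, -0.0], [0.0, 0.0, -1.0]]
ft_force: [-3.0, 2.2, 4.9]
opening: 0.0082
finger_force: 20.0
```

Seating better; a bit more the same way, then release.

Request:
{"api": "send_rows", "payload": {
  "targets": [
    [[0,-0.5,0],[0,0,0]],
    [[0,-0.7,0.3],[0,0,0]],
    [[0,-0.7,0.3],[0,0,0]]
  ]
}}

```text
t: 19.3
tcp_pos: [0.5374, 0.0676, 0.1297]
tool_rot: [[0.718, 0.696, 0.001], [0.696, -0.718, -0.0], [0.0, 0.001, -1.0]]
ft_force: [-2.5, -1.9, 4.2]
opening: 0.0082
finger_force: 20.0
```

Request:
{"api": "send_rows", "payload": {
  "targets": [
    [[0,0,0],[0,0,0]],
    [[0,0,0],[0,0,0]],
    [[0,0,0],[0,0,0]],
    [[0,0,0],[0,0,0]],
    [[0,0,0],[0,0,0]]
  ],
  "claw": 32
}}

```text
t: 19.8
tcp_pos: [0.5374, 0.0678, 0.1295]
tool_rot: [[0.718, 0.696, 0.0], [0.696, -0.718, -0.0], [0.0, 0.0, -1.0]]
ft_force: [0.4, -0.2, 0.2]
opening: 0.0316
finger_force: 0.0
```

Request:
{"api": "send_rows", "payload": {
  "targets": [
    [[0,0,-5],[0,0,0]],
    [[0,0,-15],[0,0,0]],
    [[0,0,-35],[0,0,0]],
    [[0,0,-70],[0,0,0]],
    [[0,0,-110],[0,0,0]],
    [[0,0,-150],[0,0,0]],
    [[-40,0,-180],[0,0,0]],
    [[-80,0,-180],[0,0,0]],
    [[-120,0,-180],[0,0,0]],
    [[-120,0,-180],[0,0,0]],
    [[-120,0,-180],[0,0,0]]
  ]
}}

```text
t: 20.9
tcp_pos: [0.4511, -0.0159, 0.3107]
tool_rot: [[0.719, 0.695, 0.002], [0.695, -0.719, -0.0], [0.001, 0.002, -1.0]]
ft_force: [0.7, -0.3, -1.8]
opening: 0.0322
finger_force: 0.0
```

```bash
python3 - <<'E'
from h import *
d=grab('side','p7s');w=cloud(d)
cv2.imwrite('pics/p7o.png',cv2.resize(d['img'][100:340,240:430,::-1],(475,600),interpolation=cv2.INTER_CUBIC))
r=np.hypot(w[...,0]-.537,w[...,1]-.0665)
def circ(m,l):
    p=w[m];A=np.c_[2*p[:,:2],np.ones(len(p))]; s=np.linalg.lstsq(A,(p[:,:2]**2).sum(1),rcond=None)[0]; print(l,len(p),s[:2].round(4),np.sqrt(s[2]+s[0]**2+s[1]**2).round(4))
    c=np.linalg.lstsq(np.c_[p[:,:2]-p[:,:2].mean(0),np.ones(len(p))],p[:,2],rcond=None)[0];print(c.round(3))
m=(r<.06)&(r>.036)&(w[...,2]>.106)&(w[...,2]<.126);circ(m,'rims')
b=w[(r<.035)&(w[...,2]>.142)&(w[...,2]<.16)];print('bail',len(b),b.mean(0),b[:,2].max())
print(monitor.state()['t'])
E
```

```text
rims 367 [0.5351 0.0644] 0.0465
[-0.018  0.004  0.115]
bail 48 [0.53209015 0.06068472 0.14854013] 0.15267235354976616
20.95
```

View pics/p7o.png

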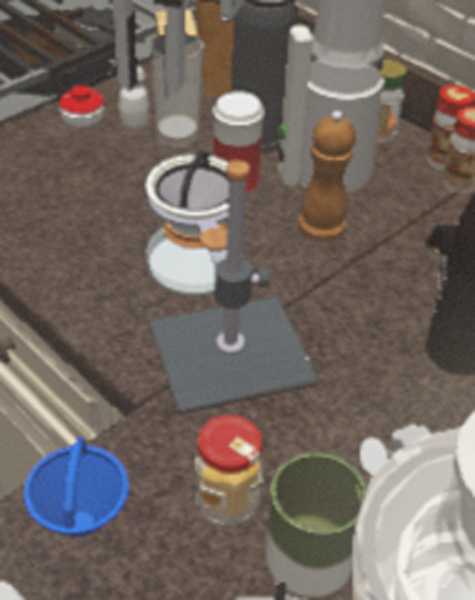

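```bash
python3 -c "
from cell import ticket
print(ticket.job_done())"
```

```text
the job is handed in; nothing more can be done
None
```

The job is handed in at about 21 s of the 72 s: the carafe is centred under the stand, the dripper is pressed fully home (rim measured 0.119 m up, as expected), the filter is seated in it with its bail at the expected height and its rim level as far as the last picture shows, and the mug is still standing with the jar, the can and the blue look-alike not touched.

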